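Turn the toe bone to the camera and point it out for focusing

ROBOT

A 7-joint arm with a two-finger parallel gripper is mounted at the origin on a cart in front of the work surface, level with it; the furniture and walls round the work are solid. World frame = base frame: x ahead of the robot, y to its left, z up, the work surface at z = 0. Lengths are in m, angles in rad, forces in N, time in s.
With the tool pointing down it reaches from about 0.35 to 0.9 m from the base axis. Payload 8.1 kg.
Tool frame: the origin (TCP) lies at the centre of the arm's flange, where the gripper is bolted on; the fingertips stand 178 mm ahead of it and the grasp point (between the pads) lies 159 mm ahead of it; z points along the fingers, y is the line along which they close (so a half turn about z gives the same grasp; the last joint's range is limited). The gripper opens to 92 mm and grips with 3 to 60 N. Pads are 19 mm wide; open, the fingers measure 130 mm over their backs; the gripper's body (75 mm by 190 mm) begins 47 mm behind the grasp point.
Start: joints at [-1.298, 0.434, 0.025, 1.573, -0.012, 1.134, -0.075], TCP at [0.229, 0.581, 0.405] pointing down, gripper open.
Joint ranges: [-2.62, 2.62], [-0.44, 2.09], [-1.27, 1.32], [0.08, 2.57], [-1.32, 4.46], [0.12, 2], [-2.74, 2.74]. Speed limits (rad/s): [2.22, 2.22, 3.01, 3.01, 3.14, 3.14, 3.14].

INTERFACE

Orientations are given as a rotation vector (axis times angle).
In Python, from cell import arm gives the robot as it stands. The module is installed in compiled form; this text tells all that it offers.
- The arm moves only by the shell command python3 -m inch 'ROWS' [FORCE]. ROWS is text: rows parted by semicolons, each of 5 numbers parted by spaces: the shift along the tool's x, y, z in m, then the turn about the tool's z in rad, then the finger opening in m, from 0 to 0.0918. In form: x y z roll fingers; .... A call has 1 to 5 rows; each row is the pose to reach, as a shift and turn from the pose commanded when the call began, along the tool's axes at that moment; what a row does not reach only later rows make up. A row lasts 1/10 s, in which the tool goes at most 50 mm and 8.59 degrees, less where a joint would pass 70% of its speed; a pose out of reach is approached as far as the arm can. A call with a gripper value outside its range is refused whole. The fingers move at their own pace and stop on an object; FORCE is the grip in N (left out, the last holds). Time passes only in rows, so rows that repeat a pose let the fingers close. It gives the time, the measured TCP pose, the force, the opening and the grip force at its end, in the units of the state.
- arm.observe(): the state, without advancing time (a new reading comes with each control period).
- arm.get_image(name): name is "scene" or "top" or "wrist"; returns the picture (384x512x3 uint8, red, green, blue); there is no depth.
- arm.get_calibration(name): a dict with "intrinsics" (3x3 intrinsics, pixels), "distortion" ([k1, k2, p1, p2, k3] as OpenCV has them; the pictures are not rectified), "pose" (4x4, takes a point from camera to world coordinates). Camera axes: x right, y up, looking along -z (the intrinsics and any distortion apply to the point x, -y, -z); pixel columns grow to the right and rows downward; lengths in m; the calibration is good to about 2 mm. A picture is of the moment at which its call begins: read the wrist's pose just before it. get_calibration takes no time and is no camera call; for the wrist camera it gives the pose at the moment of the call.
- arm.sign_off(): hands the job in; it is judged then, once.
Trained networks look in the newest picture that a camera, given by its name, has taken for a name from the list of things; names that differ only in an ending like _2 or _b are one class to them, and where a whole thing is asked for, a point or a joint stands for the part that bears it (a point fixed in the world has none). Each returns a list of dicts, best first, with "conf" (0 to 1); they miss things now and then, are a little off and sometimes report something else, mostly with a low value. They report only what shows in the picture. A call takes as long as a camera call.
- arm.look_for(camera, query): "point" ([row, column] in pixels, amid what is visible of it).
- arm.silhouettes(camera, query): "region" (384x512 bool, what is visible of it) and "point" ([row, column] in pixels, amid what is visible of it).
- arm.place_of(camera, query): "point" ([row, column] in pixels: a listed point, or the origin of a listed thing).
The state is a dict: "clock": time; "joints": joint angles; "dq": joint speeds; "joint_efforts": joint torques, N m; "position": TCP position; "ee_rot": TCP orientation; "force": force on the tool from outside, world axes, zero at the start; "ft_torque": the same for the moment, N m; "width": opening from 0.0 (shut) to 1.0 (fully open); "gripper_force": force on a finger pad.
Only numpy, scipy, OpenCV 4.12 (cv2) and the standard library are available. Lean on these libraries where they do the work, as an engineer would, in place of code of your own. Each camera call takes 0.05 s, during which the arm holds its last target. There are 200 camera calls.

TASK

Set up the toe bone for its photograph: push the photo turntable round by its side lever until the toe bone is squarely in front of the camera lens, in line with the rail, and let go of the lever. Then point at the middle of the bone from just above, fingertips within about 5 cm of it but not touching, and keep still there for two seconds so that the photographer can focus on that piece; finally rise well clear, at least 25 cm from the bone, out of the picture. Do not touch any of the pieces on the turntable or the camera, and leave the brush, the caliper and the loose bone shell where they lie.

Things in the scene. Friction and masses are not known exactly. Their poses are not given: they have to be found in the camera images.
- turntable: Fixed base of the photo turntable with its wooden board. Origin on the turning axis at bench height, z up; +y runs along a flat aluminium rail (40 mm wide, top 70 mm above the bench, with a brass stud to 73 mm, 112 mm from the axis) to the camera. The board's top is 60 mm above the bench; it reaches from the axis 150 mm to -x, 140 to +x, 165 to -y, 435 to +y.
- platter (a joint): Angle in rad of the round platter (aluminium, grey top, 200 mm across, edge 95 to 110 mm above the bench) that turns on the base and carries the pieces; positive counter-clockwise from above. At 0 its lever points to -x of the base. Turns both ways over a full turn with a steady drag of 0.15 N m (about 1.2 N at the lever) and stays where left.
- lever_mid (a point): Point to push, sideways, on the platter's lever: a level steel rod 8 mm thick, sticking out radially from the platter's edge, bare from 109 to 150 mm from the axis, with a 20 mm black ball at its end (centre 160 mm out). This point is on its centre line, 128 mm from the axis, 102.5 mm above the bench. Under the rod is free space down to the board or the rail.
- photo_camera: Black camera clamped on the rail, lens towards the platter: 118 mm wide, its top 190 mm above the bench. Origin on the turning axis at bench height (same frame as the turntable base); the camera stands from 308 to 405 mm from the axis along +y. Must not be touched.
- lens_front (a point): Centre of the lens's front glass, 308 mm from the turning axis along +y, 138 mm above the bench.
- bone_mid (a point): Middle of the toe bone, 12 mm above its underside (which is 110 mm above the bench); its top is 23 mm, at its thick ends 30 mm above the underside. Pale, dumbbell-shaped, two knobbly ends, 67 x 82 x 30 mm, loose on the platter about 55 mm from the axis, turning with it. It is squarely in front of the lens when this point lies on the turntable's +y axis on the lens side.
- chalk_b: Pale angular chalk lump 43 x 43 x 24 mm, loose on the platter. Origin at the centre of its underside. Not to be touched.
- clod_f: Brown smooth rock lump 34 x 36 x 21 mm, loose on the platter. Origin at the centre of its underside. Not to be touched.
- bone_shell: Curved shell-like bone fragment 112 x 105 x 32 mm, loose on the bench right of the turntable. Origin at the centre of its underside.
- caliper: Steel caliper 88 x 198 x 15 mm, loose on the bench at the front, right of the turntable. Origin at the centre of its underside.
- brush_2: Flat dust brush with red handle 24 x 184 x 12 mm, loose on the board in front of the camera rail, on the side nearer the robot, about 200 to 370 mm from the turning axis. Origin at the centre of its underside.
- toe_bone: The toe bone itself; origin at the centre of its underside (its extents 67 x 82 mm). Not to be touched.

How it is judged:
On the way, in this order (a step that is already met when the one before it is completed fails the run):
1. the fingers push the lever ((contact force between the fingers and platter_c0 above 0.2 N or contact force between the fingers and platter_c1 above 0.2 N or contact force between the fingers and platter_c2 above 0.2 N)), for 0.1 s.
2. the toe bone stands squarely in front of the lens, the platter is still and the lever is let go (y of bone_mid in the frame of turntable above 0.03 m and x of bone_mid in the frame of turntable between -0.022 and 0.022 m and height (world z) of bone_mid between 0.112 and 0.14 m and velocity of joint platter between -0.05 and 0.05 rad/s and contact force between the fingers and platter_c0 below 0.1 N and contact force between the fingers and platter_c1 below 0.1 N and contact force between the fingers and platter_c2 below 0.1 N), for 0.2 s.
3. the fingers point at the middle of the bone from just above and keep still (y of bone_mid in the frame of turntable above 0.03 m and x of bone_mid in the frame of turntable between -0.022 and 0.022 m and height (world z) of bone_mid between 0.112 and 0.14 m and horizontal distance between the grasp point and bone_mid below 0.03 m and z of the grasp point in the frame of turntable between 0.145 and 0.225 m and velocity of joint platter between -0.05 and 0.05 rad/s), for 1.6 s.
At the end, for the whole second after the job is handed in: The toe bone lies on the platter within 22 mm of the line from the axis to the lens, over 30 mm from the axis on the lens side, all at rest; it was pointed at for 1.6 s (grasp point within 30 mm sideways of its middle, 145 to 225 mm above the bench); the hand is now over 200 mm away (y of bone_mid in the frame of turntable above 0.03 m and x of bone_mid in the frame of turntable between -0.022 and 0.022 m and height (world z) of bone_mid between 0.112 and 0.14 m and velocity of joint platter between -0.05 and 0.05 rad/s and linear speed of toe_bone below 0.02 m/s and distance between the grasp point and bone_mid above 0.2 m); the robot touches nothing.
It fails at once if a piece on the turntable is touched (contact force between any of the fingers, the arm and toe_bone above 0.2 N or contact force between any of the fingers, the arm and chalk_b above 0.2 N or contact force between any of the fingers, the arm and clod_f above 0.2 N).
It fails at once if a piece slides off its place on the turntable or is lifted (horizontal distance between any of bone_mid, chalk_b, clod_f and turntable above 0.09 m or height (world z) of bone_mid above 0.14 m or height (world z) of any of chalk_b, clod_f above 0.13 m).
It fails at once if the camera is touched (contact force between any of the fingers, the arm and photo_camera above 0.5 N).
It fails at once if the brush, the caliper or the bone shell is moved (distance of any of bone_shell, caliper, brush_2 from where it was at the start of the episode above 0.012 m).
It also fails if it takes over 64 s, if anything falls off the work surface, if the arm or the gripper's body presses on something with over 40 N, if the wrist force passes 120 N, or if a joint passes its speed limit or range.

## Working session

There is one attempt and no reset: what is moved stays moved. The work goes in short steps, Python scripts to look and compute and a shell command to move; the robot and the scene stay as the last step left them, time stands still between calls to the robot, and variables do not carry over. Pictures are saved under pics/ and viewed, at most 10 in all, crops included, and the job is handed in when it is done.

```bash
mkdir -p pics; cat > h.py <<'E'
import numpy as np, cv2
from cell import arm
from scipy.spatial.transform import Rotation as R
def save(cam,name):
    im=arm.get_image(cam); cv2.imwrite(f'pics/{name}.png',im[:,:,::-1]); return im
def to_z(cam,pt,z,cal=None):
    c=cal or arm.get_calibration(cam); K=np.array(c['intrinsics'],float);D=np.array(c['distortion'],float);P=np.array(c['pose'])
    u=cv2.undistortPoints(np.array([[[pt[1],pt[0]]]],float),K,D)[0,0]
    d=P[:3,:3]@np.array([u[0],-u[1],-1.]); o=P[:3,3]
    return o+d*(z-o[2])/d[2]
def pix(cam,p,cal=None):
    c=cal or arm.get_calibration(cam); P=np.array(c['pose']); q=P[:3,:3].T@(np.array(p)-P[:3,3])
    uv=cv2.projectPoints(np.array([[q[0],-q[1],-q[2]]]),np.zeros(3),np.zeros(3),np.array(c['intrinsics'],float),np.array(c['distortion'],float))[0][0,0]
    return uv[::-1]
E
python3 - <<'E'
from h import *
np.set_printoptions(precision=4,suppress=True)
o=arm.observe(); print(o['clock'],o['position'],o['ee_rot'],o['force'],o['width'])
print(R.from_rotvec(o['ee_rot']).as_matrix())
Z=dict(turntable=0,lever_mid=.1025,bone_mid=.122,lens_front=.138,photo_camera=0,chalk_b=.11,clod_f=.11,brush_2=.06,platter=.11)
for cam in('top','scene'):
    save(cam,cam+'0'); print(cam,arm.get_calibration(cam)['pose'][:3])
    for q,z in Z.items():
        for r in arm.place_of(cam,q)[:2]: print(cam,q,np.round(r['point']),round(r['conf'],2),to_z(cam,r['point'],z))
E
```

```text
0.0 [0.2293 0.5812 0.404 ] [-0.5868 -3.0862  0.0025] [-0.2893 -1.0141  0.9116] 0.9989966090849806
[[-0.9302  0.367  -0.0004]
 [ 0.367   0.9302 -0.0015]
 [-0.0002 -0.0016 -1.    ]]
top [[ 0.0159  0.9842 -0.1763  0.3419]
 [-0.9999  0.015  -0.0059  0.0285]
 [-0.0032  0.1764  0.9843  1.1152]]
top turntable [185. 247.] 0.79 [0.5453 0.0465 0.    ]
top lever_mid [217. 272.] 0.61 [ 0.4367 -0.0295  0.1025]
top bone_mid [196. 244.] 0.84 [0.492  0.0525 0.122 ]
top lens_front [166. 145.] 0.66 [0.5715 0.3363 0.138 ]
top chalk_b [164. 254.] 0.59 [0.5862 0.0256 0.11  ]
top clod_f [182. 270.] 0.53 [ 0.5342 -0.0222  0.11  ]
top brush_2 [208. 154.] 0.81 [0.46   0.3237 0.06  ]Traceback (most recent call last):
  File "<stdin>", line 9, in <module>
ValueError: it knows: bone_mid, bone_shell, brush, caliper, chalk, clod, lens_front, lever_mid, photo_camera, toe_bone, turntable
```

```bash
python3 - <<'E'
from h import *
np.set_printoptions(precision=4,suppress=True)
Z=dict(turntable=0,lever_mid=.1025,bone_mid=.122,lens_front=.138,photo_camera=0,chalk_b=.11,clod_f=.11,brush_2=.06)
for cam in('scene',):
    save(cam,cam+'0'); print(cam,arm.get_calibration(cam)['pose'][:3])
    for q,z in Z.items():
        for r in arm.place_of(cam,q)[:2]: print(cam,q,np.round(r['point']),round(r['conf'],2),to_z(cam,r['point'],z))
im=cv2.imread('pics/top0.png')[100:290,90:360]; cv2.imwrite('pics/top0c.png',cv2.resize(im,None,fx=2.9,fy=2.9))
E
```

```text
scene [[-0.7722  0.2499 -0.5842 -0.4945]
 [-0.6352 -0.3232  0.7014  1.2596]
 [-0.0136  0.9127  0.4083  0.8229]]
scene turntable [211. 256.] 0.82 [0.548  0.0381 0.    ]
scene lever_mid [190. 289.] 0.78 [ 0.4292 -0.016   0.1025]
scene lever_mid [185. 267.] 0.54 [ 0.5248 -0.0013  0.1025]
scene bone_mid [188. 265.] 0.71 [0.484 0.058 0.122]
scene lens_front [206. 189.] 0.59 [0.5719 0.3498 0.138 ]
scene chalk_b [182. 246.] 0.52 [0.6006 0.0342 0.11  ]
scene clod_f [183. 267.] 0.59 [ 0.5286 -0.0068  0.11  ]
scene brush_2 [235. 219.] 0.71 [0.4607 0.3309 0.06  ]
```

View pics/top0c.png

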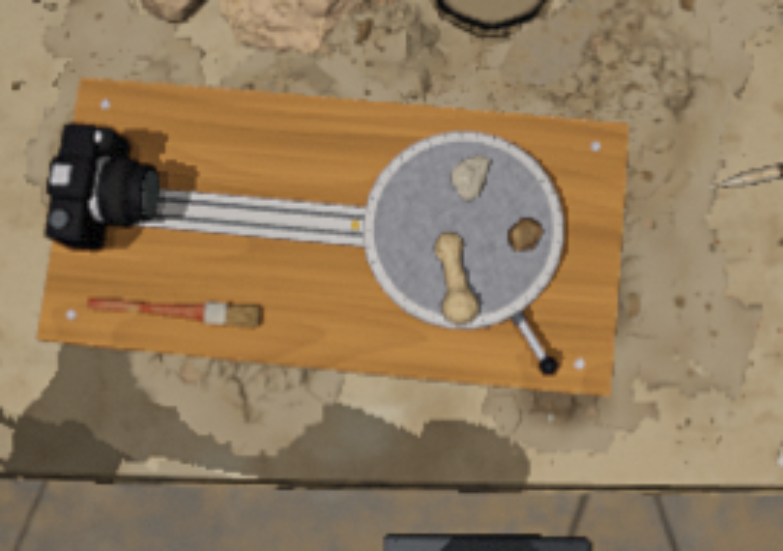

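View pics/scene0.png

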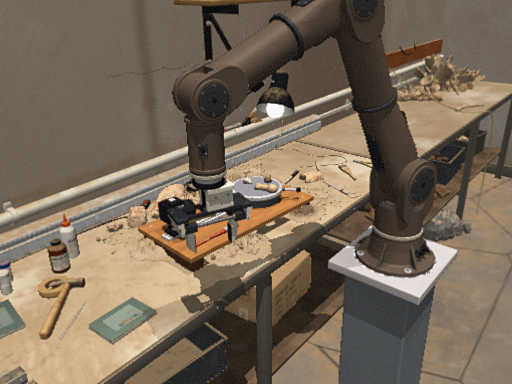

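The top picture shows the platter centred near crop (465,230), the lever ball at (549,366), the bone from (450,243) to (459,305), the stud at (355,225), and the camera to the left at (+y). The scene view shows the gripper to the left of the camera, clear of the board. Next I fit the geometry.

```bash
python3 - <<'E'
from h import *
np.set_printoptions(precision=4,suppress=True)
im=save('top','t1')
c=lambda x,y:(100+y/2.9-.33,90+x/2.9-.33)
for n,p,z in [('ctr',c(465,230),.11),('ball',c(549,366),.1025),('stud',c(355,225),.073),('rodstart',c(519,318),.1025)]+[('corner',c(*k),.06) for k in((81,80),(628,124),(611,393),(38,340))]:
    print(n,to_z('top',p,z))
for q in('lever_mid','toe_bone','bone_mid'):
    for r in arm.silhouettes('top',q)[:2]:
        m=r['region'].astype(np.uint8); print(q,r['conf'],m.sum(),r['point'])
        if q=='lever_mid':
            cs=max(cv2.findContours(m,0,2)[0],key=len); print('enc',cv2.minEnclosingCircle(cs), cv2.boundingRect(cs))
            mo=cv2.morphologyEx(m,cv2.MORPH_OPEN,cv2.getStructuringElement(cv2.MORPH_ELLIPSE,(25,25)))
            cs=max(cv2.findContours(mo,0,2)[0],key=len); e=cv2.fitEllipse(cs); print(e,to_z('top',e[0][::-1],.105))
        else:
            ys,xs=np.nonzero(m); print(xs.mean(),ys.mean(),to_z('top',(ys.mean(),xs.mean()),.122))
E
```

```text
ctr [0.5433 0.0361 0.11  ]
ball [ 0.4106 -0.048   0.1025]
stud [0.5542 0.1498 0.073 ]
rodstart [ 0.4574 -0.0184  0.1025]
corner [0.7141 0.4579 0.06  ]
corner [ 0.671 -0.135  0.06 ]
corner [ 0.3869 -0.1144  0.06  ]
corner [0.43   0.4799 0.06  ]
lever_mid 0.58 3385 [180.7, 249.8]
enc ((255.03012084960938, 189.29518127441406), 46.06047058105469) (215, 146, 70, 83)
((230.78457641601562, 172.0569305419922), (29.493621826171875, 43.50408935546875), 22.229236602783203) [0.5639 0.0922 0.105 ]
toe_bone 0.49 286 [198.4, 248.4]
246.7902097902098 197.1118881118881 [0.4887 0.0443 0.122 ]
toe_bone 0.48 1290 [165.8, 119.0]
122.65426356589147 163.93953488372094 [0.5802 0.4071 0.122 ]
```

```bash
python3 -m inch '-0.02 -0.024 0 0 0.05; -0.05 -0.059 0 0 0.05; -0.08 -0.094 0 0 0.05; -0.11 -0.13 0 0 0.05; -0.14 -0.165 0 0 0.05'; python3 -m inch '-0.03 -0.035 0 0 0.05; -0.06 -0.071 0 0 0.05; -0.09 -0.106 0 0 0.05; -0.12 -0.142 0 0 0.05; -0.15 -0.177 0 0 0.05'; python3 -m inch '-0.03 -0.035 0 -0.14 0.05; -0.06 -0.071 0 -0.28 0.05; -0.09 -0.106 0 -0.42 0.05; -0.115 -0.136 0 -0.56 0.05; -0.128 -0.151 0 -0.7 0.05'
cat >> h.py <<'E'
def plan(xy,z,xang=None):
    """shift in tool axes to TCP xy,z ; roll so tool x points at world angle xang (deg)"""
    o=arm.observe(); M=R.from_rotvec(o['ee_rot']).as_matrix(); p=np.array(o['position'])
    a=np.degrees(np.arctan2(M[1,0],M[0,0])); t=np.array([*xy,z])
    roll=0 if xang is None else -np.radians((xang-a+180)%360-180)
    print('t',round(o['clock'],2),'p',p.round(4),'xang',a.round(1),'shift',(M.T@(t-p)).round(4),'roll',round(roll,3),'F',np.round(o['force'],2),'w',round(o['width'],2),'j',np.round(o['joints'],2))
A=np.array([.545,.037])
def onc(deg,r=.128): return A+r*np.array([np.cos(np.radians(deg)),np.sin(np.radians(deg))])
E
python3 -c "
from h import *
plan(onc(212.3),.405,212.3)"
```

```text
clock: 1.6
position: [0.2994, 0.3746, 0.4048]
ee_rot: [0.587, 3.086, 0.001]
force: [1.6, 0.3, 1.3]
width: 0.611
gripper_force: 0.0
clock: 2.1
position: [0.3738, 0.1549, 0.4051]
ee_rot: [0.587, 3.086, 0.001]
force: [0.6, 0.5, 0.4]
width: 0.544
gripper_force: 0.0
clock: 2.6
position: [0.4356, -0.0253, 0.4051]
ee_rot: [-0.345, 3.122, 0.0]
force: [1.1, 0.7, 0.2]
width: 0.543
gripper_force: 0.0
t 2.6 p [ 0.4356 -0.0253  0.4051] xang -167.4 shift [ 0.0001 -0.0063  0.0001] roll -0.344 F [1.06 0.74 0.19] w 0.54 j [-0.44  0.12  0.42  2.03 -0.06  1.    1.8 ]
```

```bash
python3 -m inch '0 -0.003 0.01 -0.12 0.05; 0 -0.006 0.03 -0.24 0.05; 0 -0.006 0.05 -0.344 0.05; 0 -0.006 0.05 -0.344 0.05' >/dev/null
python3 - <<'E'
from h import *
plan(onc(212.3),.265,212.3)
im=save('wrist','w1')
for q,z in dict(lever_mid=.1025,bone_mid=.122,chalk_b=.11,clod_f=.11).items():
    for r in arm.place_of('wrist',q)[:2]: print(q,np.round(r['point']),round(r['conf'],2),to_z('wrist',r['point'],z).round(4))
print(pix('wrist',[*onc(212.3),.1025]),pix('wrist',[*A,.11]))
E
```

```text
t 3.0 p [ 0.4357 -0.0294  0.3531] xang -147.9 shift [-0.0002 -0.0024  0.0881] roll -0.003 F [-0.05 -0.3   0.04] w 0.55 j [-0.38  0.19  0.38  2.1  -0.09  0.87  2.18]
lever_mid [214. 258.] 0.78 [ 0.4429 -0.0253  0.1025]
lever_mid [321. 200.] 0.42 [ 0.5482 -0.0167  0.1025]
bone_mid [332. 305.] 0.84 [0.5013 0.053  0.122 ]
clod_f [320. 200.] 0.81 [ 0.5436 -0.0185  0.11  ]
[201.98985128 256.11373933] [350.3581388 257.326841 ]
```

View pics/w1.png

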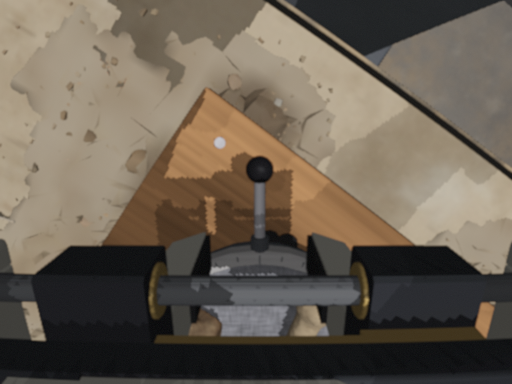

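The wrist view shows the rod running straight up the image at col ~259, with the ball at (169,260), and the rod is centred between the fingers.

```bash
python3 - <<'E'
from h import *
b=to_z('wrist',(169,259.5),.1025); print('ball',b, np.linalg.norm(b[:2]-A), pix('wrist',[*onc(212.3,.16),.1025]), np.degrees(np.arctan2(*(b[:2]-A)[::-1]))%360)
E
python3 -m inch '0 -0.002 0.03 0 0.05; 0 -0.002 0.06 0 0.05; 0 -0.002 0.08 0 0.05; 0 -0.002 0.086 0 0.05; 0 -0.002 0.086 0 0.05'
```

```text
ball [ 0.41445391 -0.04241871  0.1025    ] 0.15280580446412045 [159.06525282 255.75225214] 211.3145573140231
clock: 3.75
position: [0.4377, -0.0309, 0.2688]
ee_rot: [0.867, -3.019, -0.0]
force: [0.4, -0.6, -0.8]
width: 0.547
gripper_force: 0.0
```

```bash
python3 -m inch '0 0 0.003 0 0.026; 0 0 0.003 0 0.026; 0 0 0.003 0 0.026; 0 0 0.003 0 0.026'; python3 -m inch '-0.0003 0.0089 0 0.07 0.026; -0.0012 0.0178 0 0.14 0.026; -0.0028 0.0266 0 0.209 0.026; -0.005 0.0353 0 0.279 0.026; -0.0077 0.0438 0 0.349 0.026'
python3 -c "
from h import *
plan(onc(192.3),.266,192.3)"
```

```text
clock: 4.15
position: [0.4378, -0.0309, 0.2662]
ee_rot: [-0.868, 3.018, 0.0]
force: [0.5, -0.7, 1.1]
width: 0.288
gripper_force: 0.0
clock: 4.65
position: [0.4206, 0.0103, 0.266]
ee_rot: [0.325, -3.125, -0.0]
force: [-0.9, -2.0, 0.1]
width: 0.284
gripper_force: 0.7
t 4.65 p [0.4206 0.0103 0.266 ] xang -168.1 shift [ 0.0008 -0.0004 -0.    ] roll -0.007 F [-0.93 -1.99  0.14] w 0.28 j [-0.5   0.31  0.43  2.24 -0.22  0.63  1.87]
```

```bash
for i in 1; do python3 -m inch '-0.0003 0.0089 0 0.07 0.026; -0.0012 0.0178 0 0.14 0.026; -0.0028 0.0266 0 0.209 0.026; -0.005 0.0353 0 0.279 0.026; -0.0077 0.0438 0 0.349 0.026'; python3 -m inch '-0.0003 0.0089 0 0.07 0.026; -0.0012 0.0178 0 0.14 0.026; -0.0028 0.0266 0 0.209 0.026; -0.005 0.0353 0 0.279 0.026; -0.0077 0.0438 0 0.349 0.026'; done
python3 - <<'E'
from h import *
plan(onc(152.3),.266,152.3)
im=save('top','t2')
for r in arm.place_of('top','bone_mid'):
    p=to_z('top',r['point'],.122); d=p[:2]-A; print(r['conf'],r['point'],p, np.degrees(np.arctan2(d[1],d[0])),np.linalg.norm(d))
cv2.imwrite('pics/t2c.png',cv2.resize(im[100:290,90:360,::-1],None,fx=2.9,fy=2.9))
E
```

```text
clock: 5.15
position: [0.4189, 0.0548, 0.2659]
ee_rot: [-0.222, -3.133, -0.0]
force: [-1.0, -0.9, -1.1]
width: 0.28
gripper_force: 0.7
clock: 5.65
position: [0.4325, 0.0972, 0.2658]
ee_rot: [-0.762, -3.047, 0.0]
force: [-1.6, -0.9, -0.3]
width: 0.282
gripper_force: 0.7
t 5.65 p [0.4325 0.0972 0.2658] xang 151.9 shift [ 0.0004 -0.001  -0.0002] roll -0.007 F [-1.58 -0.94 -0.3 ] w 0.28 j [-0.81  0.37  0.61  2.2  -0.34  0.66  1.11]
```

View pics/t2c.png

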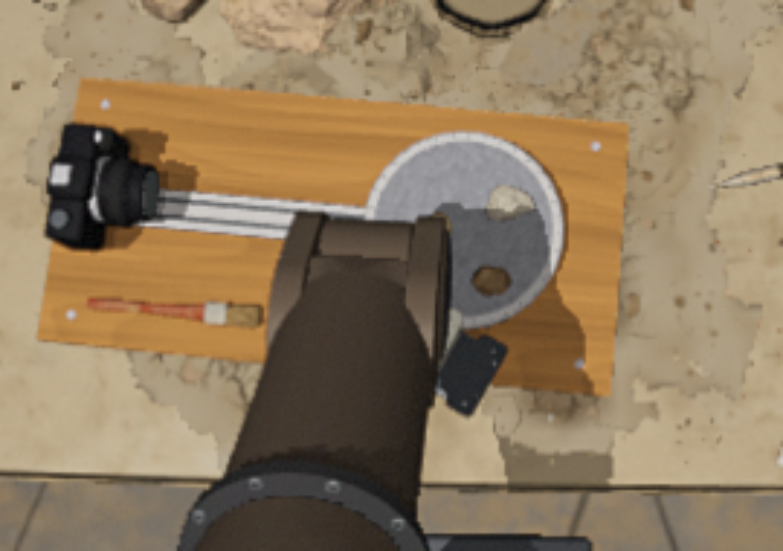

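The platter has turned with the lever: the chalk is now at (510,203) and the clod at (490,280). The bone is hidden under the arm. One more arc of about 20°, then I rise.

```bash
python3 -m inch '-0.0003 0.0089 0 0.07 0.026; -0.0012 0.0178 0 0.14 0.026; -0.0028 0.0266 0 0.209 0.026; -0.0055 0.037 0 0.293 0.026; -0.0077 0.0438 0 0.349 0.026'; python3 -m inch '0 0 0 0 0.026; 0 -0.001 0 0 0.045; 0 -0.003 0 0 0.045;0 -0.003 -0.03 0 0.045; 0 -0.003 -0.07 0 0.045'; python3 -m inch '0.02 0 -0.04 0 0.045; 0.05 0 -0.07 0 0.045; 0.08 0 -0.07 0 0.045; 0.08 0 -0.07 0 0.045'
python3 - <<'E'
from h import *
plan(onc(132.3),.266,132.3)
save('wrist','w3')
for q,z in dict(lever_mid=.1025,bone_mid=.122).items():
    for cam in('wrist','top'):
        if cam=='top' and q=='lever_mid': im=save('top','t3')
        for r in arm.place_of(cam,q)[:2]:
            p=to_z(cam,r['point'],z); d=p[:2]-A; print(cam,q,r['conf'],r['point'],p, np.degrees(np.arctan2(d[1],d[0])),np.linalg.norm(d))
cv2.imwrite('pics/t3c.png',np.hstack([cv2.resize(im[100:290,90:360,::-1],(400,281)),cv2.resize(cv2.imread('pics/w3.png'),(375,281))]))
E
```

```text
clock: 6.25
position: [0.4601, 0.1321, 0.2658]
ee_rot: [-1.276, -2.87, 0.0]
force: [-2.4, -0.3, 0.1]
width: 0.286
gripper_force: 0.7
clock: 6.75
position: [0.4569, 0.1292, 0.3354]
ee_rot: [-1.274, -2.869, 0.005]
force: [0.3, 0.7, 0.7]
width: 0.486
gripper_force: 0.0
clock: 7.15
position: [0.4022, 0.1916, 0.4062]
ee_rot: [-1.266, -2.873, -0.004]
force: [1.0, -0.2, -0.7]
width: 0.488
gripper_force: 0.0
t 7.15 p [0.4022 0.1916 0.4062] xang 132.5 shift [-0.0829  0.0011  0.14  ] roll 0.003 F [ 1.04 -0.22 -0.72] w 0.49 j [-1.28  0.15  0.83  2.03 -0.14  1.01  0.36]
wrist lever_mid 0.56 [274.5, 253.2] [0.4588509  0.12427591 0.1025    ] 134.6277315416863 0.12263258578418541
top lever_mid 0.88 [211.1, 217.2] [0.4499409  0.12830206 0.1025    ] 136.15492564724477 0.13180402036230718
top bone_mid 0.83 [179.8, 233.8] [0.53780822 0.08201496 0.122     ] 99.0771012276934 0.04558583609256479
```

View pics/t3c.png

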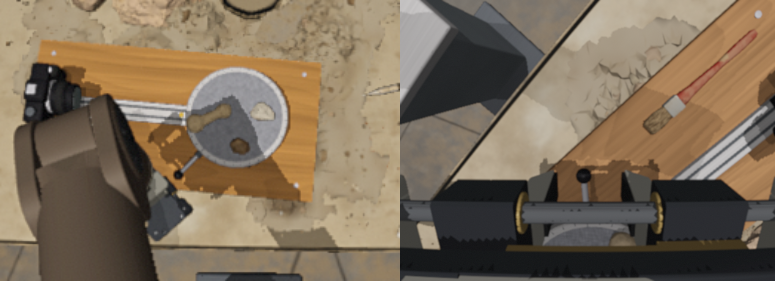

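The lever is free at crop (190,165) and the bone lies on the lens side of the platter at (195–230, 110–125). I'll check the angle more exactly, overlaying the lens line.

```bash
python3 - <<'E'
from h import *
ey=np.array([.0735,.9973]);ex=np.array([.9973,-.0735])
im=arm.get_image('top')[:,:,::-1].copy(); sc=arm.get_image('scene')[:,:,::-1]
for cam in('top','scene'):
    for f in(arm.place_of,arm.silhouettes):
        for q in('bone_mid','toe_bone'):
            for r in f(cam,q)[:1]:
                pt=r['point']
                if 'region' in r: ys,xs=np.nonzero(r['region']); pt=(ys.mean(),xs.mean())
                z=.11 if (q=='toe_bone' and 'region' not in r) else .122
                d=to_z(cam,pt,z)[:2]-A; print(cam,f.__name__,q,round(r['conf'],2),np.round(pt),'base xy',(d@ex).round(4),(d@ey).round(4))
S=5;r0,c0=140,195
big=cv2.resize(im[r0:r0+100,c0:c0+110],None,fx=S,fy=S,interpolation=cv2.INTER_CUBIC)
P=lambda x,y,z:tuple(int(v) for v in ((pix('top',[*(A+x*ex+y*ey),z])[::-1]-[c0,r0]+.5)*S))
cv2.line(big,P(0,0,.122),P(0,.1,.122),(0,0,255),1)
for x in(-.022,.022): cv2.line(big,P(x,.03,.122),P(x,.09,.122),(0,255,0),1)
cv2.polylines(big,[np.array([P(.1*np.cos(t),.1*np.sin(t),.11) for t in np.linspace(0,6.28,60)])],True,(255,0,0),1)
cv2.imwrite('pics/t4.png',cv2.convertScaleAbs(big,alpha=1.3))
E
```

```text
top call bone_mid 0.6 [180. 230.] base xy -0.0114 0.0546
top call toe_bone 0.85 [180. 229.] base xy -0.0106 0.0588
top call bone_mid 0.52 [180. 229.] base xy -0.0111 0.0575
top call toe_bone 0.63 [180. 229.] base xy -0.0116 0.0567
scene call toe_bone 0.65 [182. 260.] base xy 0.0142 -0.0385
scene call toe_bone 0.53 [188. 247.] base xy -0.0101 0.0585
```

View pics/t4.png

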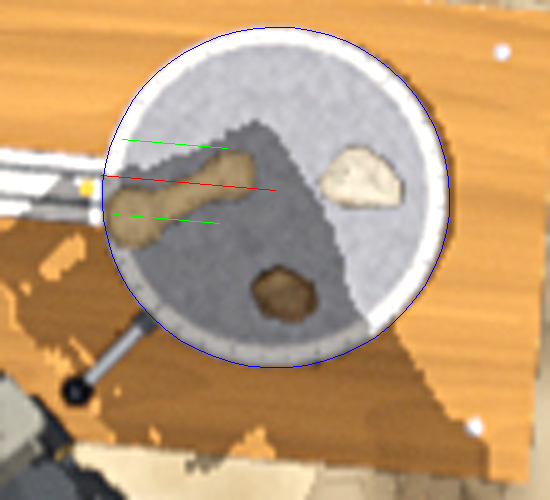

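The overlay shows the bone's middle at about (183,197), roughly 11 mm to the robot's side of the red lens line. That is within tolerance but off-centre. I'll go back along the same path and push about 11° further.

```bash
python3 -m inch '-0.03 0 0 0 0.045; -0.06 0 0.02 0 0.045; -0.08 0 0.05 0 0.045; -0.08 0 0.07 0 0.045; -0.08 0 0.07 0 0.045'; python3 -m inch '0 0 0.03 0 0.045; 0 0 0.06 0 0.045; 0 0 0.07 0 0.045; 0 0 0.07 0 0.03; 0 0 0.07 0 0.026'
python3 -m inch '0 0.003 0 0 0.026; -0.0003 0.0099 0 0.06 0.026; -0.0009 0.0159 0 0.11 0.026; -0.0017 0.0228 0 0.165 0.026; -0.0023 0.0268 0 0.19 0.026'; python3 -m inch '0 0 0 0 0.026; 0 -0.002 0 0 0.045; 0 -0.003 0 0 0.045;0 -0.003 -0.03 0 0.045; 0 -0.003 -0.07 0 0.045'; python3 -m inch '0.02 0 -0.04 0 0.02; 0.05 0 -0.07 0 0; 0.08 0 -0.07 0 0; 0.08 0 -0.07 0 0'
python3 - <<'E'
from h import *
ey=np.array([.0735,.9973]);ex=np.array([.9973,-.0735])
im=arm.get_image('top')[:,:,::-1].copy()
b=[]
for f in(arm.place_of,arm.silhouettes):
        for q in('bone_mid','toe_bone'):
            for r in f('top',q)[:1]:
                pt=r['point']
                if 'region' in r: ys,xs=np.nonzero(r['region']); pt=(ys.mean(),xs.mean())
                z=.11 if (q=='toe_bone' and 'region' not in r) else .122
                w=to_z('top',pt,z)[:2]; d=w-A; b.append(w); print(q,round(r['conf'],2),np.round(pt),'base xy',(d@ex).round(4),(d@ey).round(4))
S=5;r0,c0=140,195
big=cv2.resize(im[r0:r0+100,c0:c0+110],None,fx=S,fy=S,interpolation=cv2.INTER_CUBIC)
P=lambda x,y,z:tuple(int(v) for v in ((pix('top',[*(A+x*ex+y*ey),z])[::-1]-[c0,r0]+.5)*S))
cv2.line(big,P(0,0,.122),P(0,.1,.122),(0,0,255),1)
cv2.imwrite('pics/t5.png',cv2.convertScaleAbs(big,alpha=1.3))
m=np.median(b,0); print(m); plan(m,.40); plan(m,.365)
E
```

```text
clock: 8.45
position: [0.4573, 0.1294, 0.3337]
ee_rot: [-1.277, -2.868, 0.006]
force: [-0.2, 0.1, -0.1]
width: 0.494
gripper_force: 0.0
clock: 8.95
position: [0.4585, 0.1304, 0.267]
ee_rot: [1.275, 2.871, 0.002]
force: [0.3, 0.1, 0.2]
width: 0.363
gripper_force: 0.0
clock: 9.45
position: [0.4801, 0.147, 0.2667]
ee_rot: [1.543, 2.736, 0.002]
force: [-0.7, -0.7, 0.8]
width: 0.283
gripper_force: 0.6
clock: 9.95
position: [0.4759, 0.1443, 0.3354]
ee_rot: [-1.541, -2.735, 0.005]
force: [0.6, 1.2, -0.1]
width: 0.484
gripper_force: 0.0
clock: 10.35
position: [0.4336, 0.2165, 0.4062]
ee_rot: [-1.532, -2.74, -0.004]
force: [0.1, 0.1, 0.6]
width: 0.191
gripper_force: 0.0
bone_mid 0.53 [175. 231.] base xy 0.0031 0.0526
toe_bone 0.69 [178. 230.] base xy -0.0024 0.0562
bone_mid 0.71 [176. 231.] base xy 0.0012 0.053
toe_bone 0.63 [176. 229.] base xy -0.0004 0.06
[0.54954431 0.09150242]
t 10.6 p [0.4357 0.212  0.4055] xang 121.1 shift [-0.162   0.0352  0.0055] roll 0 F [-0.17 -0.25 -0.59] w 0.02 j [-1.31  0.27  0.95  1.95 -0.25  1.04  0.28]
t 10.6 p [0.4357 0.212  0.4055] xang 121.1 shift [-0.162   0.0352  0.0405] roll 0 F [-0.17 -0.25 -0.59] w 0.02 j [-1.31  0.27  0.95  1.95 -0.25  1.04  0.28]
```

View pics/t5.png

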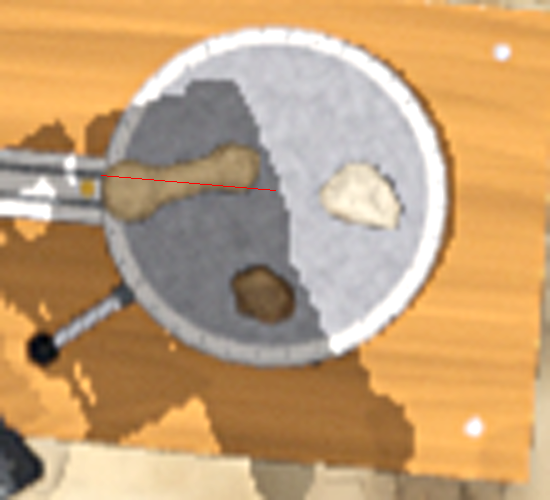

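The bone is now centred on the lens line, with its middle near (185,185), and the lever is free. Next I point at it.

```bash
python3 -m inch '-0.03 0.007 0 0 0; -0.07 0.016 0 0 0; -0.11 0.025 0 0 0; -0.145 0.032 0 0 0; -0.162 0.035 0 0 0' >/dev/null; python3 -m inch '0 0 0.02 0 0; 0 0 0.04 0 0; 0 0 0.055 0 0; 0 0 0.062 0 0; 0 0 0.062 0 0'
python3 -c "
from h import *
plan([.5495,.0915],.343)"
```

```text
clock: 11.6
position: [0.5491, 0.0925, 0.3429]
ee_rot: [-1.542, -2.736, 0.002]
force: [-0.2, 0.3, 0.2]
width: 0.006
gripper_force: 0.0
t 11.6 p [0.5491 0.0925 0.3429] xang 121.2 shift [-0.001  -0.0001 -0.0001] roll 0 F [-0.22  0.27  0.22] w 0.01 j [-0.86  0.49  0.86  1.87 -0.44  0.99  0.73]
```

```bash
H='hold'; python3 -m inch '0 0 0 0 0; 0 0 0 0 0; 0 0 0 0 0; 0 0 0 0 0; 0 0 0 0 0' >/dev/null; python3 -m inch '0 0 0 0 0; 0 0 0 0 0; 0 0 0 0 0; 0 0 0 0 0; 0 0 0 0 0'>/dev/null; python3 -m inch '0 0 0 0 0; 0 0 0 0 0; 0 0 0 0 0; 0 0 0 0 0; 0 0 0 0 0'>/dev/null; python3 -m inch '0 0 0 0 0; 0 0 0 0 0; 0 0 0 0 0; 0 0 0 0 0; 0 0 0 0 0'>/dev/null; python3 -m inch '0 0 0 0 0; 0 0 0 0 0; 0 0 0 0 0; 0 0 0 0 0; 0 0 0 0 0'
python3 - <<'E'
from h import *
im=save('scene','s6'); cv2.imwrite('pics/s6c.png',cv2.resize(cv2.imread('pics/s6.png')[130:270,140:340],(800,560)))
E
```

```text
clock: 14.1
position: [0.5493, 0.0928, 0.3437]
ee_rot: [-1.542, -2.737, -0.0]
force: [-0.9, -0.6, 0.3]
width: 0.005
gripper_force: 0.0
```

View pics/s6c.png

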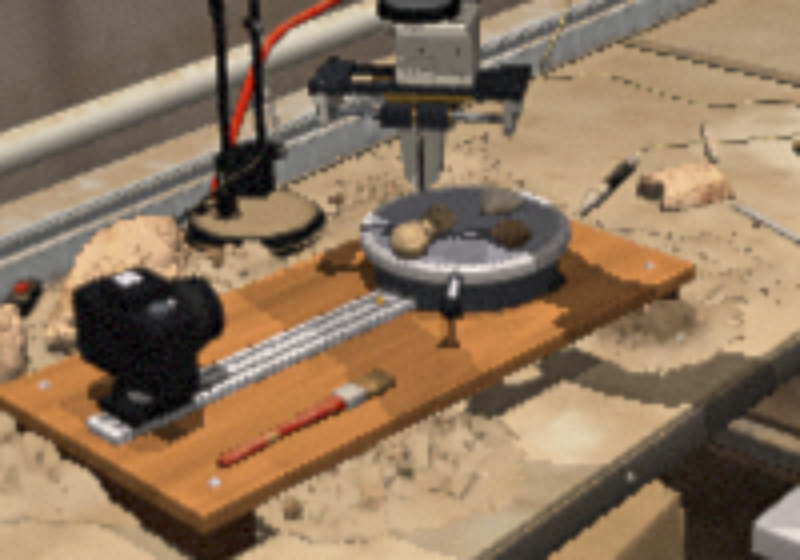

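The scene view shows the closed fingertips at (420,190), just above the bone at (420,228) and touching nothing. Now I rise clear and back away.

```bash
python3 -m inch '0 0 -0.02 0 0; 0 0 -0.055 0 0; 0 0 -0.095 0 0; 0.02 -0.007 -0.13 0 0; 0.05 -0.017 -0.155 0 0'; python3 -m inch '0.035 -0.012 -0.025 0 0; 0.07 -0.024 -0.05 0 0; 0.095 -0.033 -0.065 0 0; 0.1 -0.035 -0.07 0 0; 0.1 -0.035 -0.07 0 0'; python3 -m inch '0 0 0 0 0; 0 0 0 0 0; 0 0 0 0 0; 0 0 0 0 0; 0 0 0 0 0'
python3 - <<'E'
from h import *
ey=np.array([.0735,.9973]);ex=np.array([.9973,-.0735])
o=arm.observe(); print(np.linalg.norm(np.array(o['position'])-[0,0,.159]-[.549,.0915,.122]))
save('top','t7')
for f in(arm.place_of,arm.silhouettes):
    for r in f('top','bone_mid')[:1]:
        d=to_z('top',r['point'],.122)[:2]-A; print(r['conf'],d@ex,d@ey)
print(to_z('top',arm.place_of('top','brush_2')[0]['point'],.06))
E
```

```text
clock: 14.65
position: [0.5094, 0.1254, 0.5011]
ee_rot: [1.546, 2.732, 0.002]
force: [0.3, 1.8, 1.1]
width: 0.005
gripper_force: 0.0
clock: 15.15
position: [0.4268, 0.1945, 0.5693]
ee_rot: [-1.538, -2.738, -0.003]
force: [1.2, -0.4, -0.1]
width: 0.006
gripper_force: 0.0
clock: 15.65
position: [0.4274, 0.1938, 0.5686]
ee_rot: [-1.544, -2.736, 0.001]
force: [0.3, -0.7, -0.2]
width: 0.004
gripper_force: 0.0
0.32856931259514544
0.66 -0.0001682866244283023 0.04623557274968321
0.74 -0.005155904851600472 0.059752387603265684Traceback (most recent call last):
  File "<stdin>", line 8, in <module>
IndexError: list index out of range
```

```bash
python3 -c "
from cell import arm
print(arm.sign_off())"
```

```text
the job is handed in; nothing more can be done
None
```

I turned the toe bone to within about 5 mm of the lens line, let go of the lever, pointed at the bone from just above for 2.5 s, rose about 33 cm clear and handed the job in; no verdict came back.

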